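# Power up and hold the test mic in the speaker's port

## Robot

A 7-joint arm with a two-finger parallel gripper is mounted at the origin on the work surface. World frame = base frame: x ahead of the robot, y to its left, z up, the work surface at z = 0. Lengths are in m, angles in rad, forces in N, time in s.
With the tool pointing down it reaches from about 0.35 to 0.9 m from the base axis. Payload 8.1 kg.
Tool frame: the origin (TCP) lies at the very end of the fingers, on their centre line; the grasp point (between the pads) lies 19 mm behind it; z points along the fingers, y is the line along which they close (so a half turn about z gives the same grasp; the last joint's range is limited). The gripper opens to 92 mm and grips with 3 to 60 N. Pads are 19 mm wide; open, the fingers measure 130 mm over their backs; the gripper's body (75 mm by 190 mm) begins 47 mm behind the grasp point.
Start: joints at [-1.281, 0.434, 0.025, 1.573, -0.012, 1.134, -0.075], TCP at [0.239, 0.577, 0.227] pointing down, gripper open.
Joint ranges: [-2.62, 2.62], [-0.44, 2.09], [-1.27, 1.32], [0.08, 2.57], [-1.32, 4.46], [0.12, 2], [-2.74, 2.74]. Speed limits (rad/s): [2.22, 2.22, 3.01, 3.01, 3.14, 3.14, 3.14].

## Interface

Orientations are given as a rotation vector (axis times angle).
In Python, from cell import arm gives the robot as it stands.
- The arm moves only by the tool jog_arm, never from a script. Its argument "rows" is a list of rows, each a list of 3 entries, a list of its own where there are three numbers: the shift along the world's x, y, z in cm, then the turn, a rotation vector about the world's x, y, z in degrees, then the opening, from 0 (shut) to 1 (fully open). A call has 1 to 8 rows; each row is the pose to reach, as a shift and turn from the pose commanded when the call began; what a row does not reach only later rows make up. A row lasts 1/8 s, in which the tool goes at most 62.5 mm and 10.7 degrees, less where a joint would pass 70% of its speed; a pose out of reach is approached as far as the arm can. A call with a gripper value outside its range is refused whole. The fingers move at their own pace and stop on an object; "newtons" is the grip in N (left out, the last holds). Time passes only in rows, so rows that repeat a pose let the fingers close. It gives the time, the measured TCP pose, the force, the opening and the grip force at its end, in the units of the state.
- arm.observe(): the state, without advancing time (a new reading comes with each control period).
- arm.get_image(name): name is "scene" or "top"; returns a dict with "img" (420x560x3 uint8, red, green, blue), "depth" (420x560 float32, m along the optical axis (not along the pixel's ray), 0 where there is no reading), "fx", "fy", "cx", "cy" (pixels), "dist_coeffs" ([k1, k2, p1, p2, k3] as OpenCV has them; the pictures are not rectified), "rvec" (rotation vector, rad) and "tvec" (3), from world to camera coordinates, as OpenCV has them. Camera axes: x right, y down, z forward; pixel columns grow to the right and rows downward; lengths in m; the calibration is good to about 2 mm. A picture is of the moment at which its call begins.
- arm.sign_off(): hands the job in; it is judged then, once.
The state is a dict: "clock": time; "joints": joint angles; "dq": joint speeds; "joint_efforts": joint torques, N m; "position": TCP position; "ee_rot": TCP orientation; "force": force on the tool from outside, world axes, zero at the start; "ft_torque": the same for the moment, N m; "width": opening from 0.0 (shut) to 1.0 (fully open); "gripper_force": force on a finger pad.
Only numpy, scipy, OpenCV 4.12 (cv2) and the standard library are available. Lean on these libraries where they do the work, as an engineer would, in place of code of your own. Each camera call takes 0.05 s, during which the arm holds its last target. There are 200 camera calls.

## Task

Check the bass port of the little speaker lying on its back: first power it up by twisting the start key on the flight-cased power unit clockwise all the way to its stop and letting it spring back. Then take the measurement mic (slim tube down, square transmitter on top) out of the rack and lower its tube into the speaker's round port, without touching the speaker, until the tip is about 40 mm below the front panel. Finish holding it there, still, upright and centred in the port; do not let go, and leave the other mics, the spray can and the tape roll where they are.

Things in the scene. Friction and masses are not known exactly. Their poses are not given: they have to be found in the camera images.
- key_head (a point): in the head of the start key, on its vertical axis, 30 mm above the power unit's top panel: an upright flat black bow 26 mm wide (along x), 9 mm thick (y), from 16 mm below to 12 mm above this point. Below it a steel lock, 30 mm collar, 20 mm barrel 8 mm high. A spring holds it at rest, pushes back with 0.13 N m at the stop and snaps it back when let go.
- start_key (a joint): angle of the start key, rad: 0 at rest, growing as the key is turned clockwise seen from above, up to its hard stop at 1.05 (60 degrees)
- power_unit: fixed power unit: small black flight case with aluminium edges and ball corners, 200 (x) by 270 mm (y), top panel at 125 mm and edge rim at 131 mm above the table; origin at the centre of its underside. On the aluminium panel: the key at (-50, -55) mm, lamps, three round outlets and a meter, none over 4 mm high.
- speaker: fixed white monitor speaker lying on its back, front panel up: 240 (x) by 150 mm (y), panel 160 mm above the table; origin at the centre of its underside. In the panel along x: the port at -90 mm, a black 104 mm woofer in the middle, a tweeter at +83 mm. Nothing stands over 8 mm above the panel.
- port (a point): centre of the mouth of the speaker's round bass port, level with the front panel; the smaller open black hole at one end of the panel. The bore is vertical, 32 mm in diameter and 90 mm deep. z up.
- mic_rack: fixed plywood rack, 300 mm (x) by 100 mm (y), its top 125 mm above the table; origin at the centre of its underside. Three 30 mm holes along its x axis at -95, 0 and +95 mm; a microphone hangs in each, in any order.
- transmitter (a point): centre of the measurement mic's transmitter, where to grip: an upright black block 36 by 36 mm (sides along x and y), 56 mm tall (z up), standing on the rack's top 28 mm below this point. Under it hang the 20 mm aluminium body (45 mm long), then the slim tube, 12.7 mm in diameter, 70 mm long. The mic weighs about 0.2 kg and lifts straight up out of its hole.
- mic_tip (a point): tip of the measurement mic: the lower end of the slim tube, on its axis, 143 mm straight below the transmitter's centre. z runs up the mic's axis.
- test_mic: the whole measurement mic (slim tube, body and transmitter), 171 mm long; origin at its tip
- vocal_a_mid (a point): middle of a vocal mic hanging handle down in the rack: 156 mm long, round steel head 48 mm in diameter standing 48 mm above the rack's top. Leave alone.
- vocal_b_mid (a point): middle of the second, identical vocal mic. Leave alone.
- can_mid (a point): middle of a standing spray can, 65 mm in diameter and 187 mm tall. Leave alone.
- tape_roll: roll of black tape lying flat, 110 mm in diameter, 48 mm tall; origin at the centre of its underside. Leave alone.
There are look-alikes about, which are no part of the job. What is shaped like the test_mic but purple is not meant.

How it is judged:
On the way, in this order (a step that is already met when the one before it is completed fails the run):
1. the start key is turned to its stop (value of joint start_key above 0.95 rad), for 0.05 s.
2. the key is let go and has sprung back (value of joint start_key below 0.1 rad and contact force between the fingers and power_unit below 0.1 N), for 0.1 s.
3. the measurement mic is lifted clear of the rack (height (world z) of mic_tip above 0.13 m and contact force between the fingers and test_mic above 1 N), for 0.1 s.
At the end, for the whole second after the job is handed in: The robot holds the measurement mic still in its fingers, the tip within 5 mm of the port's axis and 30 to 50 mm below the front panel, the mic within 5 degrees of vertical and touching no part of the speaker; the start key is back at rest (horizontal distance between mic_tip and port below 0.005 m and z of mic_tip in the frame of port between -0.05 and -0.03 m and angle between mic_tip's own z axis and vertical below 0.09 rad and linear speed of test_mic below 0.01 m/s and angular speed of test_mic below 0.1 rad/s and contact force between the fingers and test_mic above 1 N and contact force between test_mic and speaker below 0.1 N and value of joint start_key below 0.1 rad); the arm keeps its last pose, push and grip.
It fails at once if the measurement mic touches the speaker (contact force between test_mic and speaker above 0.1 N).
It fails at once if another mic, the spray can or the tape roll is displaced by more than 20 mm (distance of any of vocal_a_mid, vocal_b_mid, can_mid, tape_roll from where it was at the start of the episode above 0.02 m).
It also fails if it takes over 67 s, if anything falls off the work surface, if the arm or the gripper's body presses on something with over 40 N, if the wrist force passes 120 N, or if a joint passes its speed limit or range.

## Working session

There is one attempt and no reset: what is moved stays moved. The work goes in short steps, Python scripts to look and compute and a tool call to move; the robot and the scene stay as the last step left them, time stands still between calls to the robot, and variables do not carry over. Pictures are saved under pics/ and viewed, at most 10 in all, crops included, and the job is handed in when it is done.

Besides the shell and the picture viewer there is one more tool, called after ">>>" as a command line: name --argument value ..., lists and objects as JSON in quotes. jog_arm: Moves the arm, as the interface text tells. Its arguments: {"type":"object","properties":{"rows":{"type":"array","items":{"type":"array"}},"newtons":{"type":"number"}},"required":["rows"]}

```bash
mkdir -p pics; cat > h.py <<'E'
import numpy as np, cv2
from cell import arm
def grab(n):
    c=arm.get_image(n); np.savez(n+'.npz',**c); return c
def K(c): return np.array([[c['fx'],0,c['cx']],[0,c['fy'],c['cy']],[0,0,1]],float)
def cloud(c):
    h,w=c['depth'].shape
    u,v=np.meshgrid(np.arange(w),np.arange(h))
    p=np.stack([u,v],-1).reshape(-1,1,2).astype(float)
    n=cv2.undistortPoints(p,K(c),np.array(c['dist_coeffs'],float)).reshape(h,w,2)
    d=c['depth'][...,None]
    P=np.concatenate([n*d,d],-1)
    R=cv2.Rodrigues(np.array(c['rvec'],float))[0]
    return (P-np.array(c['tvec']).ravel())@R
def ray(c,uv,z):
    n=cv2.undistortPoints(np.array(uv,float).reshape(-1,1,2),K(c),np.array(c['dist_coeffs'],float)).reshape(-1,2)
    R=cv2.Rodrigues(np.array(c['rvec'],float))[0]; o=-R.T@np.array(c['tvec']).ravel()
    d=np.c_[n,np.ones(len(n))]@R
    return o+d*((z-o[2])/d[:,2])[:,None]
E
python3 - <<'E'
from h import *
for n in('scene','top'):
    c=grab(n); cv2.imwrite(f'pics/{n}0.png',cv2.resize(c['img'][...,::-1],(800,600)))
    R=cv2.Rodrigues(np.array(c['rvec'],float))[0];print(n,-R.T@np.array(c['tvec']).ravel(),R[2])
s=arm.observe();print(s)
E
```

```text
scene [1.14265114 0.14603576 0.92248886] [-0.5607286  -0.17811944 -0.80861419]
top [ 0.40903561 -0.03185856  0.99276202] [ 0.18937255  0.03765117 -0.98118318]
{'clock': 0.1, 'joints': array([-1.28061577,  0.43514849,  0.02497956,  1.57398678, -0.0116019 ,
        1.13403696, -0.07510791]), 'dq': array([-0.00087819, -0.00235407, -0.00094256, -0.00028407, -0.00103125,
        0.00070135, -0.00044048]), 'joint_efforts': array([ 2.98338804e-03, -6.69119096e+01,  9.87933129e-01, -3.15144217e+01,
       -6.06055325e-02,  3.74764111e-02,  2.20605324e-05]), 'position': array([0.23909884, 0.576956  , 0.226034  ]), 'ee_rot': array([-6.13118738e-01, -3.08102906e+00,  2.24083442e-03]), 'force': array([-0.00505247, -0.36445262, -0.73433946]), 'ft_torque': array([ 0.02440218, -0.03559303, -0.00090571]), 'gripper_force': 0.0, 'width': 1.0029205545125048}
```

View pics/scene0.png

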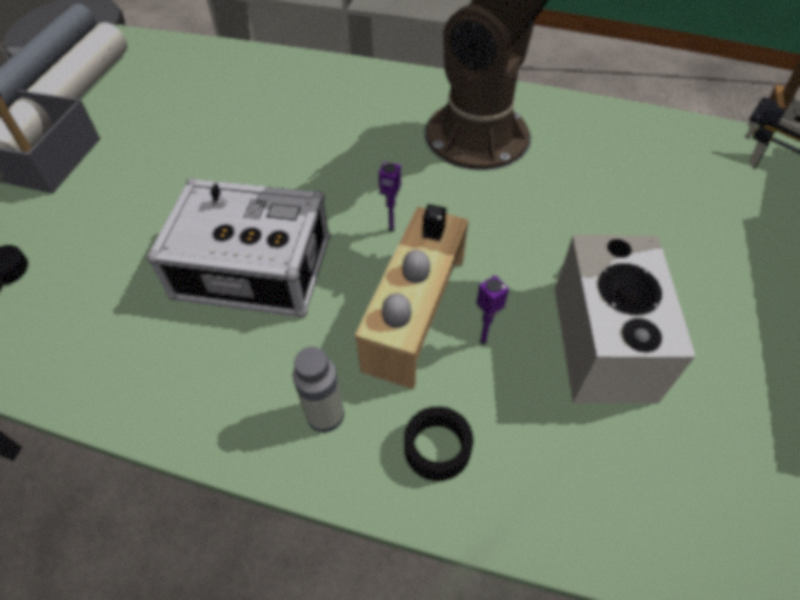

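View pics/top0.png

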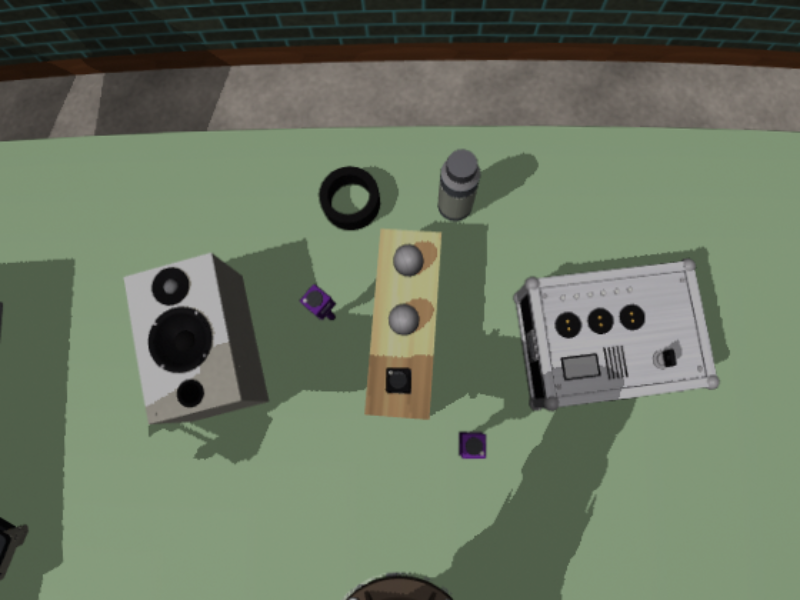

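The scene view shows the power unit on the left, the rack in the middle with the black transmitter at its robot end, the speaker on the right and two purple decoys. In the top view (800 px) the key is at about (669,357), the transmitter at (399,380) and the port at (190,393). Next I measure all three.

```bash
cat > m.py <<'E'
from h import *
c={n:dict(np.load(n+'.npz')) for n in('top','scene')}
P={n:cloud(c[n]) for n in c}
t=c['top'];T=P['top'];s=1/1.42857
def rect(name,m):
    m=cv2.morphologyEx(m.astype(np.uint8),cv2.MORPH_OPEN,np.ones((3,3)))
    k=max(cv2.findContours(m,0,2)[0],key=cv2.contourArea).reshape(-1,2)
    return k
def box(u0,v0,u1,v1):
    m=np.zeros(T.shape[:2],bool);m[int(v0*s):int(v1*s),int(u0*s):int(u1*s)]=1;return m
z=T[...,2]
for nm,b,h,r in (('unit',(500,240,740,430),.131,.02),('rack',(350,220,455,430),.125,.012),('spk',(110,240,290,430),.160,.012)):
    m=box(*b)&(abs(z-h)<r); k=rect(nm,m)
    w=ray(t,k,h)[:,:2].astype(np.float32); print(nm,cv2.minAreaRect(w),np.median(z[m]))
# key & transmitter from both clouds
for n in P:
    Q=P[n].reshape(-1,3)
    for nm,x,y,lo,hi in (('key',None,None,.138,.18),('tx',None,None,.150,.20)):
        if nm=='key': ctr=ray(t,[(669*s,357*s)],.16)[0]
        else: ctr=ray(t,[(399*s,380*s)],.181)[0]
        q=Q[(np.hypot(*(Q[:,:2]-ctr[:2]).T)<.035)&(Q[:,2]>lo)&(Q[:,2]<hi)]
        if len(q): print(n,nm,ctr,len(q),q.min(0),q.max(0),q.mean(0),cv2.minAreaRect(q[:,:2].astype(np.float32)))
# port: dark blob
g=t['img'].max(2); m=box(165,370,215,415)&(g<45); k=rect('p',m)
e=cv2.fitEllipse(k); print('port',e,ray(t,[e[0]],.160), cv2.minAreaRect(ray(t,k,.16)[:,:2].astype(np.float32)))
E
python3 m.py
python3 - <<'E'
from h import *
t=dict(np.load('top.npz'));i=t['img'][...,::-1]
a=cv2.resize(i[225:275,440:500],(480,400));b=cv2.resize(i[255:305,100:160] ,(480,400))
cv2.imwrite('pics/c.png',cv2.resize(np.hstack([a,b]),(800,333)))
E
```

```text
unit ((0.5252307653427124, -0.34994417428970337), (0.21088331937789917, 0.28109291195869446), 6.471161842346191) 0.12594485949970752
rack ((0.5435922741889954, -0.007393643260002136), (0.10024726390838623, 0.30082419514656067), 86.06939697265625) 0.12483138353353053
spk ((0.5113944411277771, 0.3381810188293457), (0.2410946488380432, 0.1538676768541336), 15.194486618041992) 0.15971416840805686
top key [ 0.48223415 -0.41000435  0.16      ] 107 [ 0.46949584 -0.41805057  0.14326001] [ 0.49549681 -0.40525111  0.17065947] [ 0.4818152  -0.4096966   0.15977934] ((0.48258861899375916, -0.4110744893550873), (0.02651168592274189, 0.010180184617638588), 9.444025039672852)
top tx [ 0.44698551 -0.00315957  0.181     ] 312 [ 0.43046042 -0.01904314  0.15036241] [0.46587618 0.01647539 0.1867618 ] [ 0.44807792 -0.00119036  0.18122066] ((0.44819551706314087, -0.0013366248458623886), (0.03535312041640282, 0.03552766889333725), 0.2445778250694275)
scene key [ 0.48223415 -0.41000435  0.16      ] 75 [ 0.46729338 -0.41876929  0.13875745] [ 0.49595757 -0.40489499  0.17164509] [ 0.48419642 -0.41073245  0.15947483] ((0.4821900427341461, -0.41288864612579346), (0.02915872260928154, 0.010707832872867584), 11.738737106323242)
scene tx [ 0.44698551 -0.00315957  0.181     ] 274 [ 0.43231854 -0.01968843  0.15002297] [0.46867233 0.01563477 0.18820748] [ 4.56830569e-01 -3.20718508e-04  1.75009338e-01] ((0.4505191743373871, -0.0020097587257623672), (0.036356303840875626, 0.03531130030751228), 0.08722294121980667)
port ((132.81521606445312, 274.9925231933594), (17.424766540527344, 18.621150970458984), 37.144561767578125) [[0.4246249  0.31705432 0.16      ]] ((0.42461445927619934, 0.31785646080970764), (0.039417069405317307, 0.0387083999812603), 3.716660261154175)
```

View pics/c.png

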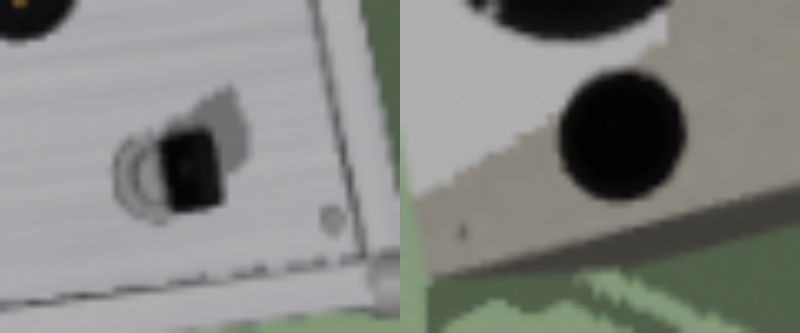

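The crops show the key bow clearly and the port as a round black hole. Key: (0.482, -0.411), bow yaw about 7°. Transmitter: (0.448, -0.002). Port: (0.425, 0.317). Moving to the key now, with a high sweep.

>>> jog_arm --rows '[[[22,-45,10],[0,0,-75],1],[[22,-45,10],[0,0,-75],1],[[22,-45,10],[0,0,-75],1],[[22,-45,10],[0,0,-75],1],[[22,-45,10],[0,0,-75],1],[[22,-45,10],[0,0,-75],0.4],[[22,-45,10],[0,0,-75],0.4],[[22,-45,10],[0,0,-75],0.4]]'

```text
clock: 1.1
position: [0.4549, 0.135, 0.325]
ee_rot: [-2.365, -2.068, -0.0]
force: [1.7, 1.2, -0.1]
width: 0.722
gripper_force: 0.0
```

>>> jog_arm --rows '[[[2.2,-53.8,-8],[0,0,-75.5],0.4],[[2.2,-53.8,-8],[0,0,-75.5],0.4],[[2.2,-53.8,-8],[0,0,-75.5],0.4],[[2.2,-53.8,-8],[0,0,-75.5],0.4],[[2.2,-53.8,-8],[0,0,-75.5],0.4],[[2.2,-53.8,-8],[0,0,-75.5],0.4],[[2.2,-53.8,-8],[0,0,-75.5],0.4],[[2.2,-53.8,-8],[0,0,-75.5],0.4]]'

```text
clock: 2.1
position: [0.4751, -0.3586, 0.2503]
ee_rot: [-3.136, -0.189, 0.001]
force: [1.1, 0.4, 0.0]
width: 0.397
gripper_force: 0.0
```

>>> jog_arm --rows '[[[0.6,-5,0],[0,0,0],0.4],[[0.6,-5,0],[0,0,0],0.4],[[0.6,-5,0],[0,0,0],0.4]]'

```text
clock: 2.48
position: [0.4807, -0.4068, 0.2506]
ee_rot: [-3.135, -0.191, 0.001]
force: [-0.2, 1.6, -0.6]
width: 0.399
gripper_force: 0.0
```

```bash
python3 - <<'E'
from h import *
c=grab('top'); s=arm.observe(); print(s['position'],s['ee_rot'],s['force'],s['ft_torque'],s['joints'])
cv2.imwrite('pics/k.png',cv2.resize(c['img'][180:320,380:560,::-1],(720,560)))
E
```

```text
[ 0.48110393 -0.40604048  0.25075965] [-3.13446104e+00 -1.93101617e-01  4.60096193e-04] [ 0.06926035  0.74042574 -0.0128525 ] [-0.05060416  0.22782379 -0.00152125] [ 0.06133321  0.52864329  0.87769581  1.57360366 -0.42301576  1.24131528
 -0.43645323]
```

View pics/k.png

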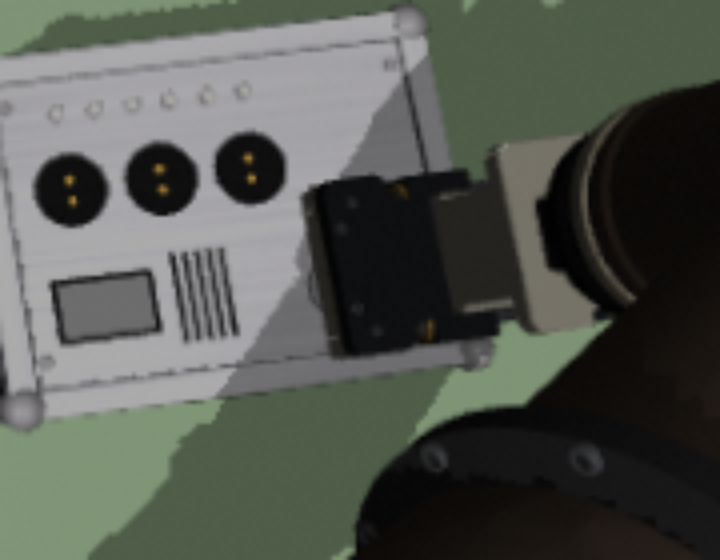

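The crop shows the gripper squared up with the unit and hiding the key. Descending.

>>> jog_arm --rows '[[[0.1,-0.4,-5],[0,0,0],0.4],[[0.1,-0.4,-8],[0,0,0],0.4],[[0.1,-0.4,-8],[0,0,0],0.4],[[0.1,-0.4,-8],[0,0,0],0.4]]'

```text
clock: 3.02
position: [0.4827, -0.4109, 0.1726]
ee_rot: [3.135, 0.194, 0.002]
force: [-0.2, -0.4, -0.1]
width: 0.4
gripper_force: 0.0
```

```bash
python3 - <<'E'
from h import *
s=arm.observe(); print(s['position'],s['ee_rot'],s['force'],s['joints'])
E
```

```text
[ 0.48269239 -0.4109177   0.17264038] [3.13476101e+00 1.93507053e-01 2.07375779e-03] [-0.17900425 -0.354065   -0.07792948] [ 0.0977523   0.60150607  0.82846199  1.66398082 -0.48906387  1.09415499
 -0.37883324]
```

Go down to 0.144 and close.

>>> jog_arm --rows '[[[0,0,-2.8],[0,0,0],0.4],[[0,0,-2.8],[0,0,0],0.4],[[0,0,-2.8],[0,0,0],0],[[0,0,-2.8],[0,0,0],0],[[0,0,-2.8],[0,0,0],0],[[0,0,-2.8],[0,0,0],0],[[0,0,-2.8],[0,0,0],0]]' --newtons 35

```text
clock: 3.9
position: [0.4822, -0.4122, 0.1439]
ee_rot: [3.134, 0.191, 0.002]
force: [0.2, -3.3, 4.6]
width: 0.095
gripper_force: 35.0
```

Key gripped: 8.7 mm opening. Turning clockwise.

>>> jog_arm --rows '[[[0,0,0],[0,0,-10],0],[[0,0,0],[0,0,-20],0],[[0,0,0],[0,0,-30],0],[[0,0,0],[0,0,-40],0],[[0,0,0],[0,0,-50],0],[[0,0,0],[0,0,-58],0],[[0,0,0],[0,0,-62],0],[[0,0,0],[0,0,-62],0]]' --newtons 50

```text
clock: 4.9
position: [0.4819, -0.4127, 0.1439]
ee_rot: [2.784, -1.45, 0.002]
force: [-0.3, -5.2, 5.2]
width: 0.095
gripper_force: 50.4
```

```bash
python3 - <<'E'
from h import *
s=arm.observe(); print(s['position'],s['ee_rot'],s['force'],s['ft_torque'],s['joints'])
E
```

```text
[ 0.48191958 -0.41268623  0.14387208] [ 2.78415995e+00 -1.44980939e+00  2.36484145e-03] [-0.27162619 -5.22710781  5.1693079 ] [-1.18462556  0.23106163  0.64001019] [-0.01887434  0.7536753   1.09305296  1.70302452 -0.72757839  1.14761356
 -1.24778133]
```

Moment about z is 0.64 N·m, well above the spring's 0.13, so it is at the stop. I push 3° more to confirm, then release.

>>> jog_arm --rows '[[[0,0,0],[0,0,-3],0],[[0,0,0],[0,0,-3],0]]'

```text
clock: 5.15
position: [0.4819, -0.4127, 0.1439]
ee_rot: [2.746, -1.521, 0.003]
force: [-0.4, -6.1, 4.2]
width: 0.101
gripper_force: 52.4
```

```bash
python3 - <<'E'
from h import *
s=arm.observe(); print(s['position'],s['ee_rot'],s['force'],s['ft_torque'])
E
```

```text
[ 0.48188874 -0.41267362  0.14387738] [ 2.74617487e+00 -1.52107129e+00  2.51589473e-03] [-0.38235365 -6.11370768  4.19113148] [-1.20648355  0.23274383  1.04126644]
```

The moment rose and the fingers are being wedged open, so the key is firmly at its stop. Releasing.

>>> jog_arm --rows '[[[0,0,0],[0,0,0],0.7],[[0,0,0],[0,0,0],0.7],[[0,0,0],[0,0,0],0.7],[[0,0,0],[0,0,0],0.7],[[0,0,5],[0,0,0],0.7],[[0,0,11],[0,0,0],0.7],[[0,0,17],[0,0,0],0.7]]'

```text
clock: 6.02
position: [0.4817, -0.4105, 0.3146]
ee_rot: [-2.747, 1.523, 0.002]
force: [1.0, 0.1, 0.0]
width: 0.694
gripper_force: 0.0
```

>>> jog_arm --rows '[[[-2,20,0],[0,0,54],1],[[-3.3,41,0],[0,0,54],1],[[-3.3,41,0],[0,0,54],1],[[-3.3,41,0],[0,0,54],1],[[-3.3,41,0],[0,0,54],1],[[-3.3,41,0],[0,0,54],1],[[-3.3,41,0],[0,0,54],1],[[-3.3,41,0],[0,0,54],1]]'

```text
clock: 7.02
position: [0.4482, 0.0026, 0.3129]
ee_rot: [-3.139, 0.098, 0.002]
force: [1.2, 0.0, 0.0]
width: 0.996
gripper_force: 0.0
```

```bash
python3 - <<'E'
from h import *
s=arm.observe(); print(s['position'],s['ee_rot'],s['force'],s['joints'])
c=grab('scene');Q=cloud(c).reshape(-1,3)
q=Q[(np.hypot(Q[:,0]-.482,Q[:,1]+.411)<.03)&(Q[:,2]>.141)&(Q[:,2]<.18)]
print('key',cv2.minAreaRect(q[:,:2].astype(np.float32)))
E
```

```text
[0.44824642 0.00259445 0.31291969] [-3.13851931e+00  9.84559893e-02  1.58598016e-03] [1.22045238 0.01276799 0.02987936] [-1.24976387  0.06833194  1.24114017  1.89812972 -0.0704385   1.2230572
 -1.61875539]
key ((0.4826532304286957, -0.41242602467536926), (0.025189798325300217, 0.010476302355527878), 6.73463773727417)
```

The key is back at rest (yaw 6.7°). Descending on the transmitter.

>>> jog_arm --rows '[[[0,-0.4,-4],[0,0,3.5],1],[[0,-0.4,-8],[0,0,3.5],1],[[0,-0.4,-11],[0,0,3.5],1],[[0,-0.4,-11],[0,0,3.5],1],[[0,-0.4,-11],[0,0,3.5],1]]'

```text
clock: 7.7
position: [0.4494, -0.0064, 0.2042]
ee_rot: [3.141, -0.017, 0.002]
force: [0.3, 0.5, 0.8]
width: 0.996
gripper_force: 0.0
```

```bash
python3 - <<'E'
from h import *
s=arm.observe(); print(s['position'],s['ee_rot'],s['force'],s['joints'])
E
```

```text
[ 0.44943009 -0.00644479  0.20418642] [ 3.14114398e+00 -1.71660540e-02  1.50469250e-03] [0.25161518 0.45830931 0.84471564] [-1.02085756  0.27517674  1.14865393  2.06821746 -0.30293071  0.97894203
 -1.29606276]
```

>>> jog_arm --rows '[[[-0.1,0.5,-3],[0,0,0],1],[[-0.1,0.5,-6.6],[0,0,0],1],[[-0.1,0.5,-6.6],[0,0,0],1],[[-0.1,0.5,-6.6],[0,0,0],1],[[-0.1,0.5,-6.6],[0,0,0],0.3],[[-0.1,0.5,-6.6],[0,0,0],0.3],[[-0.1,0.5,-6.6],[0,0,0],0.3],[[-0.1,0.5,-6.6],[0,0,0],0.3]]' --newtons 25

```text
clock: 8.7
position: [0.4479, -0.0002, 0.1373]
ee_rot: [-3.141, 0.014, -0.0]
force: [0.7, 0.0, -0.1]
width: 0.613
gripper_force: 0.0
```

>>> jog_arm --rows '[[[0,0,0],[0,0,0],0.2],[[0,0,0],[0,0,0],0.2],[[0,0,0],[0,0,0],0.2]]'

```text
clock: 9.07
position: [0.4478, -0.0003, 0.1371]
ee_rot: [3.141, -0.014, -0.0]
force: [0.9, 0.0, -0.4]
width: 0.39
gripper_force: 25.0
```

Gripped: 35.9 mm, 25 N. Lifting straight up.

>>> jog_arm --rows '[[[0,0,1.5],[0,0,0],0.2],[[0,0,4],[0,0,0],0.2],[[0,0,7],[0,0,0],0.2],[[0,0,10],[0,0,0],0.2],[[0,0,13],[0,0,0],0.2],[[0,0,16],[0,0,0],0.2],[[0,0,19],[0,0,0],0.2],[[0,0,21],[0,0,0],0.2]]'

```text
clock: 10.07
position: [0.4479, -0.0011, 0.3488]
ee_rot: [-3.141, 0.016, -0.001]
force: [0.8, 0.7, -1.7]
width: 0.393
gripper_force: 25.0
```

>>> jog_arm --rows '[[[0,3,0],[0,0,0],0.2],[[-0.6,7,0],[0,0,5],0.2],[[-1,11,0],[0,0,10],0.2],[[-1.3,15,0],[0,0,15],0.2],[[-1.6,19,0],[0,0,20],0.2],[[-2,23,0],[0,0,25],0.2],[[-2.3,26,0],[0,0,30],0.2],[[-2.3,26,0],[0,0,30],0.2]]'

```text
clock: 11.08
position: [0.4238, 0.263, 0.3467]
ee_rot: [3.034, 0.809, -0.001]
force: [0.4, 0.1, -1.9]
width: 0.39
gripper_force: 25.0
```

>>> jog_arm --rows '[[[0,3,0],[0,0,0],0.2],[[0,5.5,0],[0,0,0],0.2],[[0,5.5,0],[0,0,0],0.2],[[0,5.5,0],[0,0,0],0.2]]'

```text
clock: 11.58
position: [0.425, 0.3142, 0.3471]
ee_rot: [3.037, 0.798, -0.0]
force: [0.2, -0.2, -1.5]
width: 0.39
gripper_force: 25.0
```

```bash
python3 - <<'E'
from h import *
s=arm.observe(); print(s['position'],s['ee_rot'],s['force'],s['joints'],s['width'],s['gripper_force'])
for n in('scene','top'):
    c=grab(n); R=np.array(c['rvec'])
    q,_=cv2.projectPoints(np.array([[s['position'][0],s['position'][1],z] for z in (s['position'][2]+.019-.143,s['position'][2]+.019)]),R.astype(float),np.array(c['tvec'],float),K(c),np.array(c['dist_coeffs'],float)); print(n,q.reshape(-1,2))
    u,v=q.reshape(-1,2)[0].astype(int); u0=np.clip(u-60,0,440);v0=np.clip(v-60,0,300);print(u0,v0)
    cv2.imwrite(f'pics/p_{n}.png',cv2.resize(c['img'][v0:v0+120,u0:u0+120,::-1],(600,600),interpolation=cv2.INTER_CUBIC))
E
```

```text
[0.42502547 0.31419284 0.34708622] [ 3.03733932e+00  7.98403952e-01 -2.19438227e-04] [ 0.23407034 -0.23876643 -1.51571403] [-1.49659705  0.25533002  0.9843714   1.66298589 -0.21674685  1.34088971
 -1.53398201] 0.38968919932678137 24.96697336435318
scene [[439.59187982 156.18366619]
 [459.861463   108.6098326 ]]
379 96
top [[121.73480178 273.96377415]
 [ 85.41698869 271.29904756]]
61 213
```

View pics/p_scene.png

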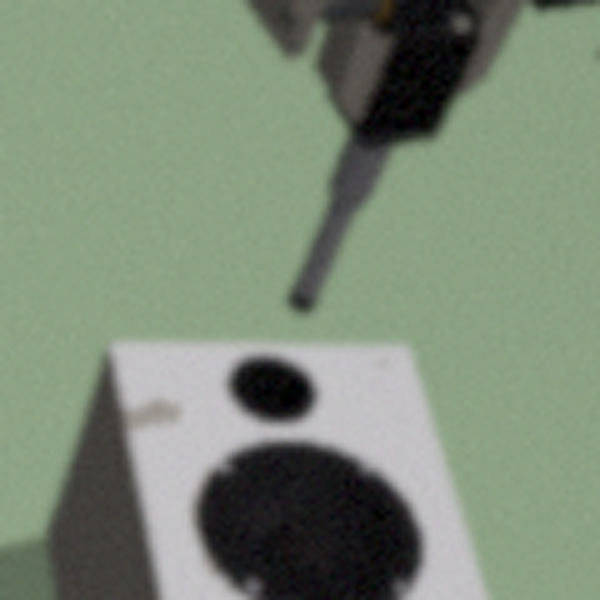

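View pics/p_top.png

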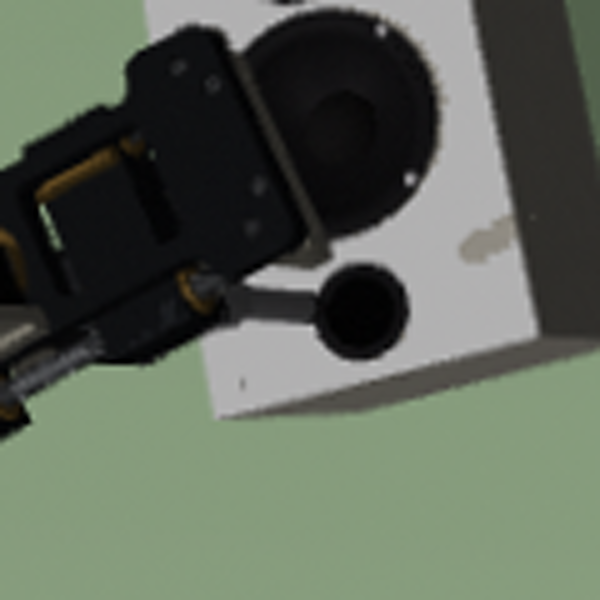

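In the scene crop the tip is at (439.4,156.4), where the TCP predicts (439.6,156.2). The top crop shows the tube left of the port, which is centred at about (362,311), full frame (133.4,275.2). Now I measure the port in both views.

```bash
python3 - <<'E'
from h import *
for n,uv in(('scene',(433.6,173.6)),('top',(133.2,275.1))):
    c=dict(np.load(n+'.npz'));g=c['img'].max(2)
    u,v=map(int,uv);m=np.zeros_like(g);m[v-14:v+14,u-14:u+14]=1
    if n=='scene': m[v+10:]=0
    k=((g<75)&(m>0)).astype(np.uint8)
    k=max(cv2.findContours(k,0,cv2.CHAIN_APPROX_NONE)[0],key=cv2.contourArea)
    w=ray(c,k.reshape(-1,2),.16)[:,:2].astype(np.float32)
    print(n,ray(c,[uv],.16),cv2.minAreaRect(w),cv2.minEnclosingCircle(w),cv2.fitEllipse(k)[0])
    dist=ray(c,[uv],.156);print(dist)
E
```

```text
scene [[0.4230743  0.31807546 0.16      ]] ((0.4229571223258972, 0.31668713688850403), (0.036774661391973495, 0.03405594453215599), 4.1011176109313965) ((0.4228598177433014, 0.31683361530303955), 0.01886775903403759) (433.01617431640625, 173.4554901123047)
[[0.41929942 0.31897798 0.156     ]]
top [[0.4244101  0.31616273 0.16      ]] ((0.42456144094467163, 0.3226340711116791), (0.039005130529403687, 0.05301295593380928), 1.3016024827957153) ((0.42775654792785645, 0.3227066695690155), 0.027170710265636444) (131.35873413085938, 274.80401611328125)
[[0.42448395 0.31783437 0.156     ]]
```

>>> jog_arm --rows '[[[-0.1,0.3,0],[0,0,0],0.2],[[-0.1,0.3,-1.5],[0,0,0],0.2],[[-0.1,0.3,-3],[0,0,0],0.2],[[-0.1,0.3,-3],[0,0,0],0.2],[[-0.1,0.3,-3],[0,0,0],0.2]]'

```text
clock: 12.3
position: [0.4239, 0.3176, 0.3171]
ee_rot: [3.038, 0.799, -0.0]
force: [1.2, 0.9, -0.5]
width: 0.396
gripper_force: 25.0
```

```bash
python3 - <<'E'
from h import *
s=arm.observe(); p=s['position'];print(p,s['ee_rot'],s['force'])
c=grab('scene')
q,_=cv2.projectPoints(np.array([[p[0],p[1],p[2]-.1271],[p[0],p[1],p[2]-.057]]),np.array(c['rvec'],float),np.array(c['tvec'],float),K(c),np.array(c['dist_coeffs'],float));q=q.reshape(-1,2);print(q)
u,v=q[0].astype(int);print(u-40,v-50);cv2.imwrite('pics/q.png',cv2.resize(c['img'][v-50:v+30,u-40:u+40,::-1],(600,600),interpolation=cv2.INTER_CUBIC))
E
```

```text
[0.42389674 0.31761764 0.31711336] [ 3.03795350e+00  7.99013192e-01 -1.79928271e-04] [ 1.16777334  0.88050806 -0.54916532]
[[436.971342   165.62603726]
 [445.9797441  144.90406904]]
396 115
```

View pics/q.png

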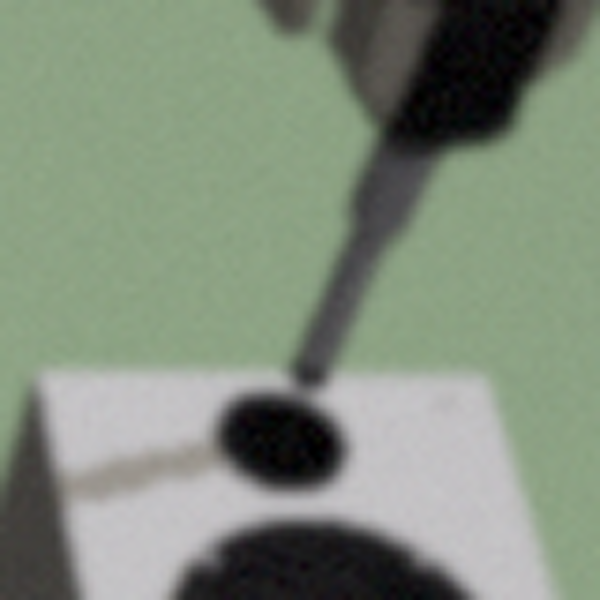

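The tip is at (437.2,165.4), as predicted (437.0,165.6), and the port centre is at (433.7,173.8), in line with the tube's axis. Lowering 7 cm.

>>> jog_arm --rows '[[[0,0,-1],[0,0,0],0.2],[[0,0,-2],[0,0,0],0.2],[[0,0,-3],[0,0,0],0.2],[[0,0,-4],[0,0,0],0.2],[[0,0,-5],[0,0,0],0.2],[[0,0,-6],[0,0,0],0.2],[[0,0,-7],[0,0,0],0.2],[[0,0,-7],[0,0,0],0.2]]'

```text
clock: 13.35
position: [0.4234, 0.3175, 0.2464]
ee_rot: [3.037, 0.799, -0.002]
force: [0.1, -0.4, -1.9]
width: 0.39
gripper_force: 25.0
```

>>> jog_arm --rows '[[[0,0,0],[0,0,0],0.2],[[0,0,0],[0,0,0],0.2],[[0,0,0],[0,0,0],0.2],[[0,0,0],[0,0,0],0.2]]'

```text
clock: 13.85
position: [0.4239, 0.3178, 0.2473]
ee_rot: [-3.038, -0.8, -0.0]
force: [-1.0, -0.1, -1.6]
width: 0.391
gripper_force: 25.0
```

```bash
python3 - <<'E'
from h import *
s=arm.observe(); p=s['position'];print(p,s['ee_rot'],s['force'],abs(s['dq']).max())
c=grab('scene')
def pr(P,c): return cv2.projectPoints(np.array(P,float),np.array(c['rvec'],float),np.array(c['tvec'],float),K(c),np.array(c['dist_coeffs'],float))[0].reshape(-1,2)
q=pr([[p[0],p[1],.16],[p[0],p[1],p[2]-.028+.019]],c);print(q)
u,v=q[0].astype(int);a=c['img'][v-25:v+15,u-20:u+20,::-1];print('scene',u-20,v-25)
t=grab('top');q=pr([[p[0],p[1],.16]],t);print(q)
u,v=q[0].astype(int);b=t['img'][v-20:v+20,u-20:u+20,::-1];print('top',u-20,v-20)
cv2.imwrite('pics/f.png',np.hstack([cv2.resize(i,(400,400),interpolation=cv2.INTER_CUBIC) for i in(a,b)]))
E
```

```text
[0.42387    0.3178108  0.24728234] [-3.03795917e+00 -7.99707960e-01 -2.96612796e-04] [-0.98599207 -0.07531279 -1.55815866] 0.00235035688535553
[[433.47074061 173.81816356]
 [443.1580937  151.62230665]]
scene 413 148
[[132.46079734 275.33418445]]
top 112 255
```

View pics/f.png

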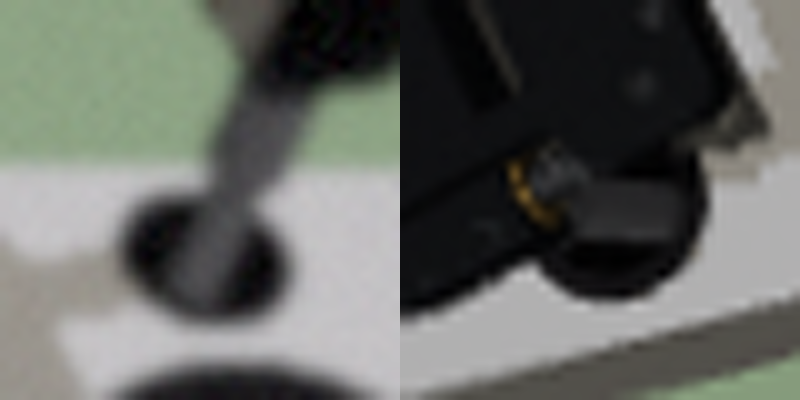

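Both views show the tube within about 2 mm of the port's centre (scene port centre (205,256), predicted axis (209,263), at 10 px per pixel). It is still, upright, and the tip is about 40 mm deep. Handing in.

```bash
python3 -c "
from cell import arm
print(arm.sign_off())"
```

```text
the job is handed in; nothing more can be done
None
```

I turned the start key to its stop and it sprang back. The measurement mic is now held still and upright in the port, about 2 mm or less off centre, with the tip about 40 mm deep; the job is handed in, but no verdict came back.

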